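# Reset the tripped grinder starter box

## Robot

A 6-joint arm with a two-finger parallel gripper is mounted at the origin on the work surface. World frame = base frame: x ahead of the robot, y to its left, z up, the work surface at z = 0. Lengths are in m, angles in rad, forces in N, time in s.
With the tool pointing down it reaches from about 0.25 to 0.775 m from the base axis. Payload 4 kg.
Tool frame: the origin (TCP) lies at the very end of the fingers, on their centre line; the grasp point (between the pads) lies 19 mm behind it; y points along the fingers, x is the direction in which the jaws open and shut, and the axes are right-handed (so a half turn about y gives the same grasp; the last joint's range is limited). The gripper opens to 94 mm and grips with 3 to 60 N. Pads are 16 mm wide; open, the fingers measure 119 mm over their backs; the gripper's body (75 mm by 177 mm) begins 78 mm behind the grasp point.
Start: joints at [1.004, 0.087, 1.371, -0, 1.684, -0.103], TCP at [0.246, 0.492, 0.206] pointing down, gripper open.
Joint ranges: [-3.1, 3.1], [-0.76, 2.03], [0.27, 2.55], [-1.08, 4.22], [0.17, 2.65], [-2.57, 2.57]. Speed limits (rad/s): [2.79, 2.79, 3.14, 3.14, 3.14, 3.14].

## Interface

Orientations are given as [roll, pitch, yaw] about the fixed x, y, z axes, in that order (R = Rz(yaw) Ry(pitch) Rx(roll)).
In Python, from bench import robot, snapshot, workorder gives the robot as it stands.
- The arm moves only by the tool play_rows, never from a script. Its argument "steps" is a list of rows, each an object of numbers: "x", "y", "z": the shift along the world's x, y, z in m; "rx", "ry", "rz": the turn, a rotation vector about the world's x, y, z in rad; "hand": the finger opening in m, from 0 to 0.094. A call has 1 to 8 rows; each row shifts and turns the commanded pose from where the row before left it; what a row does not reach is not made up. A row lasts 1/8 s, in which the tool goes at most 62.5 mm and 10.7 degrees, less where a joint would pass 70% of its speed; a pose out of reach is approached as far as the arm can. A call is refused whole if a number of a shift passes 0.0625 or a number of a turn 0.188, either way. A call with a gripper value outside its range is refused whole. The fingers move at their own pace and stop on an object; the grip force is fixed at half the most. Time passes only in rows, so rows that do not move let the fingers close. It gives the time, the measured TCP pose, the force and the opening at its end, in the units of the state.
- robot.get_obs(): the state, without advancing time (a new reading comes with each control period).
- snapshot(name): name is "scene" or "top" or "wrist"; returns a dict with "color" (480x640x3 uint8, red, green, blue), "range_z" (480x640 float32, m along the optical axis (not along the pixel's ray), 0 where there is no reading), "fov_y" (degrees; the focal length in pixels is half the picture's height over the tangent of half this angle, whatever the lens; pixels are square), "cx", "cy" (the principal point, pixels), "T" (4x4, takes a point from camera to world coordinates). Camera axes: x right, y down, z forward; pixel columns grow to the right and rows downward; lengths in m; the calibration is good to about 2 mm. A picture is of the moment at which its call begins.
- workorder.close_job(): hands the job in, once; it reports no verdict.
The state is a dict: "time": time; "joint_positions": joint angles; "qvel": joint speeds; "joint_torque": joint torques, N m; "tool_pos": TCP position; "ee_rot": TCP orientation; "wrist_force": force on the tool from outside, world axes, zero at the start; "wrist_torque": the same for the moment, N m; "width": finger opening in m.
Only numpy, scipy, OpenCV 4.12 (cv2) and the standard library are available. Lean on these libraries where they do the work, as an engineer would, in place of code of your own. Each camera call takes 0.05 s, during which the arm holds its last target.

## Task

The bench grinder's starter box has tripped: with the fingertips, push the steel sliding cover along its rails all the way across to uncover the round well, reach into that well and press the sunken reset button fully down, let it spring back, then push the cover all the way back over the round well. Only touch and push, lift nothing: leave the box standing where it is, do not press the stop button in the square well, and do not disturb the other things on the bench.

Things in the scene. Friction and masses are not known exactly. Their poses are not given: they have to be found in the camera images.
- box: (all sizes here in mm) grey starter box, loose on the bench, about 2.6 kg: 120 (its x) x 230 (its y) x 75 high. Origin at the centre of its underside, z up; its flat top is at z = 75. In the top are two wells, both 34 deep: a round one of diameter 56 centred at x = 0, y = +50 (reset button) and a 44 x 44 square one centred at x = 0, y = -50 (stop button). Two rails 5 wide and 5 high run along y on the top at x = +-53.5. It stays put under pushes up to about 12 N.
- reset_mouth (a point): centre of the mouth of the round well, level with the flat top of the box; axes as the box
- reset_top (a point): (sizes in mm) centre of the top face of the round reset button (black, 26 across) in the round well: 24 below the box's top, 10 above the well's floor; travels 6 straight down
- reset_key (a joint): how far the reset button is down, m: 0 released, 0.006 fully down. Sprung: starts to move at 1.5 N, fully down at 4.5 N, returns by itself
- stop_top (a point): (sizes in mm) centre of the top face of the square stop button (black, 22 x 22) in the square well; same height, travel and spring as the reset button; not to be pressed
- stop_key (a joint): how far the stop button is down, m: 0 released, 0.006 fully down
- cover_mid (a point): (sizes in mm) centre of the steel cover, a solid slab 98 (box x) x 84 (box y) x 18 high that slides on the box's top between the rails; its underside is 0.5 above the top. Push it on its upright end faces, 42 to either side of this point along the box's y; axes as the box
- cover (a joint): how far the cover has slid, m, along the box's -y: 0 = home, centred over the round well; 0.100 = fully across, centred over the square well. Stop at both ends; slides with about 1.5 N of friction and stays where left
- mug: (sizes in mm) white mug, 76 across, 85 high, with a handle; origin at its underside; bystander, loose
- jar: (sizes in mm) amber jar with steel lid, 64 across, 75 high; origin at its underside; bystander, loose
- block: (sizes in mm) loose steel bench block 60 x 60 x 25; origin at its underside; bystander, loose
- hammer: (sizes in mm) hammer lying on the bench; origin at its underside, handle to its -x; bystander, loose
- screwdriver: (sizes in mm) screwdriver lying on the bench; origin at its underside, handle to its -x; bystander, loose
- wrench: (sizes in mm) wrench lying on the bench; origin at its underside; bystander, loose
- tin: (sizes in mm) open dark steel tin 110 x 150 x 50; origin at its underside; bystander, loose

How it is judged:
By the outcome, as a careful person would: the job done as asked, in the order asked, and still so for the second after the job is handed in, with the robot touching nothing.
It also fails if it takes over 48 s, if anything falls off the work surface, if the arm or the gripper's body presses on something with over 40 N, if the wrist force passes 120 N, or if a joint passes its speed limit or range.

## Working session

There is one attempt and no reset: what is moved stays moved. The work goes in short steps, Python scripts to look and compute and a tool call to move; the robot and the scene stay as the last step left them, time stands still between calls to the robot, and variables do not carry over. Pictures are saved under pics/ and viewed, and the job is handed in when it is done.

Besides the shell and the picture viewer there is one more tool, called by a JSON object that holds its "name" and its "arguments". play_rows: Moves the arm, as the interface text tells. Its arguments: {"type":"object","properties":{"steps":{"type":"array"}},"required":["steps"]}

```bash
mkdir -p pics; ls
python3 - <<'E'
from bench import robot, snapshot
import cv2,numpy as np
for n in("scene","top","wrist"):
    s=snapshot(n);cv2.imwrite(f"pics/{n}0.png",s["color"][:,:,::-1]);np.savez(f"{n}0.npz",**s)
    print(n,s["fov_y"],s["cx"],s["cy"],s["T"].round(3).tolist())
o=robot.get_obs();print(o)
E
```

```text
pics
scene 53.531088011984295 319.772970651037 235.85742409620283 [[-0.792, 0.418, -0.444, 1.025], [0.61, 0.547, -0.574, 0.62], [0.003, -0.725, -0.689, 0.813], [0.0, 0.0, 0.0, 1.0]]
top 49.020671485726965 314.202420794252 243.5962673962509 [[-0.016, -0.992, 0.126, 0.405], [-1.0, 0.015, -0.012, 0.015], [0.01, -0.126, -0.992, 1.485], [0.0, 0.0, 0.0, 1.0]]
wrist 66.13315304975094 324.6379226885028 239.79492093317245 [[0.448, 0.858, 0.252, 0.173], [0.894, -0.43, -0.127, 0.529], [-0.001, 0.282, -0.959, 0.384], [0.0, 0.0, 0.0, 1.0]]
{'time': 0.15, 'joint_positions': array([ 1.00390249e+00,  8.78031931e-02,  1.37187311e+00, -1.68775788e-05,
        1.68359879e+00, -1.03100962e-01]), 'qvel': array([-0.00020557, -0.00151602, -0.00615726,  0.00033384, -0.00186884,
       -0.00116039]), 'joint_torque': array([ 2.00354814e-03, -3.40646160e+01, -3.02791035e+01,  7.18898233e-02,
        3.05903913e-02, -8.50159836e-05]), 'tool_pos': array([0.24582694, 0.49154572, 0.20458048]), 'ee_rot': array([-1.57063986,  0.00167523,  1.1070017 ]), 'wrist_force': array([ 0.2139529 , -0.48216255, -0.09955056]), 'wrist_torque': array([0.05962469, 0.0345188 , 0.01834981]), 'width': 0.0941457211928567}
```

View pics/scene0.png

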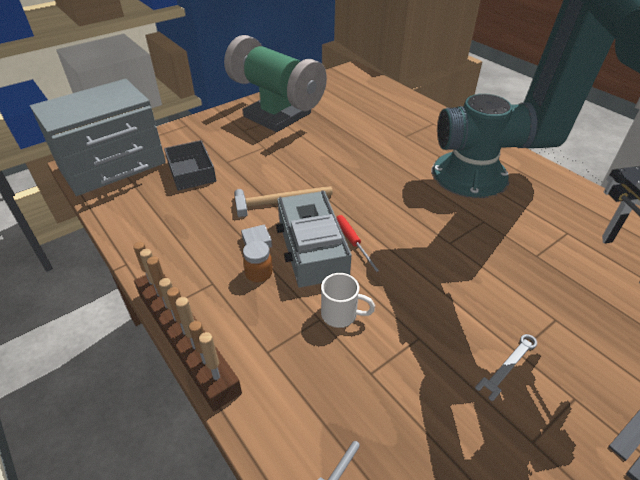

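View pics/top0.png

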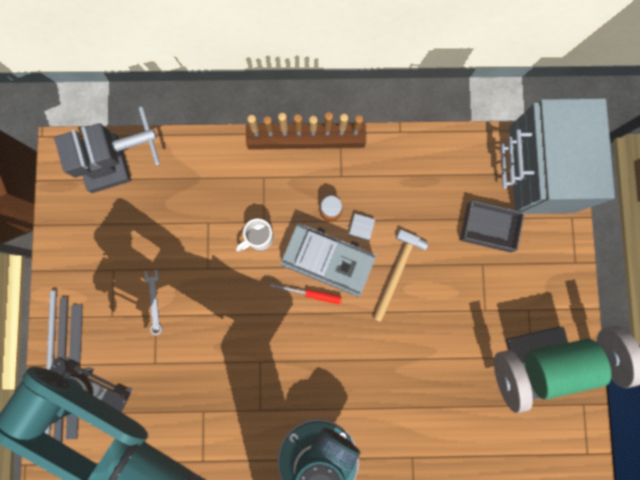

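View pics/wrist0.png

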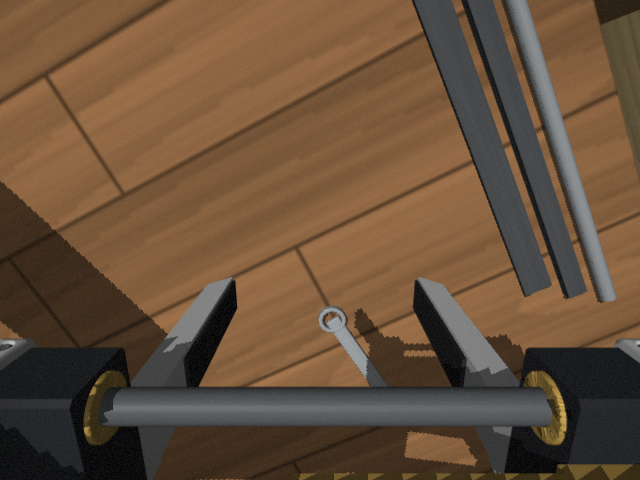

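The scene view shows the box (about px 315,235) with the cover at its near end over the round well, and the mug (340,300), jar (257,260), block, hammer and screwdriver close around it. In the top view the square well is uncovered at (345,267) and the cover is at (315,250), so box +y points to image left. Next I'll measure the box.

```bash
cat > h.py <<'E'
import numpy as np,cv2
def cloud(s):
    z=s["range_z"];f=240/np.tan(np.radians(float(s["fov_y"]))/2)
    v,u=np.mgrid[:480,:640]
    p=np.stack([(u-s["cx"])/f*z,(v-s["cy"])/f*z,z],-1)
    T=s["T"];P=p@T[:3,:3].T+T[:3,3];P[z==0]=np.nan
    return P
def proj(s,X):
    T=s["T"];f=240/np.tan(np.radians(float(s["fov_y"]))/2)
    c=(np.atleast_2d(X)-T[:3,3])@T[:3,:3]
    return np.c_[c[:,0]/c[:,2]*f+s["cx"],c[:,1]/c[:,2]*f+s["cy"]]
E
python3 - <<'E'
from h import *
for n in("top","scene"):
    s=dict(np.load(f"{n}0.npz"));P=cloud(s)
    X=P[...,0];Y=P[...,1];Z=P[...,2]
    roi=(abs(X-.6)<.3)&(abs(Y)<.3)
    for lo,hi in((.066,.088),(.088,.1),(.055,.1)):
        m=(roi&(Z>lo)&(Z<hi)).astype(np.uint8)
        k,l,st,c=cv2.connectedComponentsWithStats(m)
        for i in range(1,k):
            if st[i,4]>150:
                q=P[l==i];r=cv2.minAreaRect(q[:,:2].astype(np.float32)*1000)
                print(n,lo,st[i,4],q.mean(0).round(4),np.round(r[0],1),np.round(r[1],1),round(r[2],2),'medz',np.median(q[:,2]).round(4))
E
```

```text
top 0.066 335 [ 0.6864 -0.049   0.075 ] [686.8 -48.5] [54.6 54.7] 89.13 medz 0.0751
top 0.066 166 [0.6082 0.1661 0.079 ] [614.3 162.2] [75.7 86.9] 1.61 medz 0.0806
top 0.066 2372 [ 0.5349 -0.0499  0.0759] [541.7 -38.9] [230.1 120.9] 66.7 medz 0.0757
top 0.088 1110 [ 0.5555 -0.0054  0.0937] [555.9  -5.6] [83.9 98.4] 66.76 medz 0.0934
top 0.055 342 [ 0.6859 -0.0489  0.0747] [686.6 -48.6] [54.7 54.7] 87.18 medz 0.075
top 0.055 266 [0.6096 0.159  0.0768] [603.4 156.4] [ 75.  101.7] 64.2 medz 0.0801
top 0.055 3542 [ 0.5412 -0.0356  0.0814] [541.5 -38.8] [230.1 121.5] 66.74 medz 0.0779
scene 0.066 2339 [ 0.5498 -0.0262  0.0766] [540.9 -36.3] [234.5 121.7] 66.45 medz 0.0763
scene 0.066 440 [ 0.6889 -0.0424  0.0751] [687.6 -46.1] [55.8 56.4] 2.13 medz 0.0758
scene 0.066 679 [0.6125 0.1606 0.0779] [606.1 158.8] [77.3 94.3] 67.17 medz 0.078
scene 0.088 1202 [0.558  0.0009 0.0944] [555.7  -2.2] [87.6 98.6] 66.52 medz 0.0945
scene 0.055 3866 [ 0.554  -0.015   0.0808] [541.4 -36.1] [235.5 121.9] 66.69 medz 0.0774
scene 0.055 511 [ 0.6899 -0.0402  0.0731] [687.7 -45.4] [57.6 55.2] 70.18 medz 0.0755
scene 0.055 945 [0.6127 0.1608 0.0731] [603.2 160.8] [ 77.2 101.2] 64.35 medz 0.0735
```

The box is at (0.541, -0.038) with box +y at 66.7° in world. The cover is about 14 mm off home. I'll close the fingers and come in above the far end of the cover.

{"name": "play_rows", "arguments": {"steps": [{"x":0.03,"y":-0.04,"rz":0.007,"hand":0},{"x":0.03,"y":-0.04,"rz":0.007,"hand":0},{"x":0.03,"y":-0.04,"rz":0.007,"hand":0},{"x":0.03,"y":-0.04,"rz":0.007,"hand":0},{"x":0.03,"y":-0.04,"rz":0.007,"hand":0},{"x":0.03,"y":-0.04,"rz":0.007,"hand":0},{"x":0.03,"y":-0.04,"rz":0.007,"hand":0},{"x":0.03,"y":-0.04,"rz":0.007,"hand":0}]}}

```text
schema error: expected keys x, y, z, rx, ry, rz, hand
```

{"name": "play_rows", "arguments": {"steps": [{"x":0.03,"y":-0.04,"hand":0},{"x":0.03,"y":-0.04,"hand":0},{"x":0.035,"y":-0.035,"hand":0},{"hand":0},{"hand":0}]}}

```text
schema error: expected keys x, y, z, rx, ry, rz, hand
```

Run:
```python
from bench import robot, snapshot
import cv2,numpy as np
from h import *
for n in("wrist","top"):
    s=snapshot(n);cv2.imwrite(f"pics/{n}1.png",s["color"][:,:,::-1]);np.savez(f"{n}1.npz",**s)
    P=cloud(s);X=P[...,0];Y=P[...,1];Z=P[...,2]
    roi=(abs(X-.54)<.15)&(abs(Y+.03)<.18)
    for lo,hi in((.066,.0875),(.0875,.1),(.055,.1)):
        m=(roi&(Z>lo)&(Z<hi)).astype(np.uint8)
        k,l,st,c=cv2.connectedComponentsWithStats(m)
        for i in range(1,k):
            if st[i,4]>150:
                q=P[l==i];r=cv2.minAreaRect(q[:,:2].astype(np.float32)*1000)
                print(n,lo,st[i,4],np.round(r[0],1),np.round(r[1],1),round(r[2],2),'medz',np.median(q[:,2]).round(4))
o=robot.get_obs();print(o['time'],o['tool_pos'],o['ee_rot'],o['wrist_force'],o['width'])
```

```text
top 0.066 193 [674.4 -48.7] [30.1 54.6] 0.53 medz 0.0753
top 0.066 2366 [541.7 -39. ] [230.1 121.1] 66.66 medz 0.0756
top 0.0875 1128 [556.   -5.5] [84.1 98.5] 66.46 medz 0.0937
top 0.055 202 [674.4 -48.7] [30.1 54.6] 0.53 medz 0.0752
top 0.055 3546 [541.5 -38.9] [230.1 121.4] 66.74 medz 0.0778
0.25 [0.24591948 0.49171233 0.20492905] [-1.57071137e+00  9.70853726e-04  1.10703115e+00] [-0.13737877  0.59251322 -0.44015615] 0.09416924876884901
```

View pics/wrist1.png

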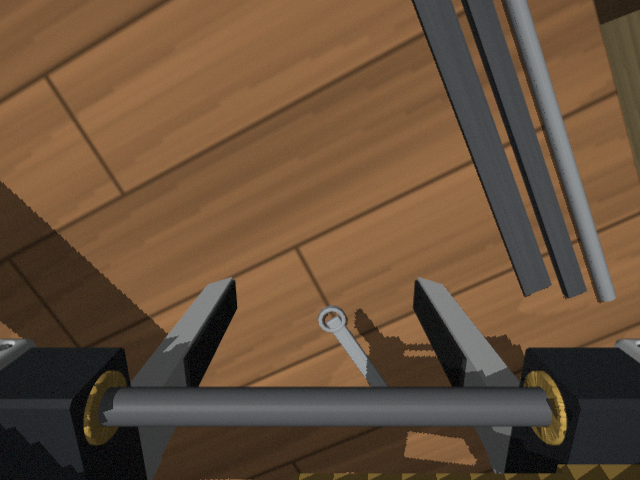

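The wrist view hasn't changed because both calls were refused: every row needs all seven keys.

{"name": "play_rows", "arguments": {"steps": [{"x":0.03,"y":-0.04,"z":0,"rx":0,"ry":0,"rz":0.007,"hand":0},{"x":0.03,"y":-0.04,"z":0,"rx":0,"ry":0,"rz":0.007,"hand":0},{"x":0.03,"y":-0.04,"z":0,"rx":0,"ry":0,"rz":0.007,"hand":0},{"x":0.03,"y":-0.04,"z":0,"rx":0,"ry":0,"rz":0.007,"hand":0},{"x":0.03,"y":-0.04,"z":0,"rx":0,"ry":0,"rz":0.007,"hand":0},{"x":0.03,"y":-0.04,"z":0,"rx":0,"ry":0,"rz":0.007,"hand":0},{"x":0.03,"y":-0.04,"z":0,"rx":0,"ry":0,"rz":0.007,"hand":0},{"x":0.03,"y":-0.04,"z":0,"rx":0,"ry":0,"rz":0.007,"hand":0}]}}

```text
time: 1.25
tool_pos: [0.4868, 0.1705, 0.2055]
ee_rot: [-1.571, -0.0, 1.163]
wrist_force: [0.6, 0.7, 0.6]
width: 0.0175
```

{"name": "play_rows", "arguments": {"steps": [{"x":0.03,"y":-0.04,"z":0,"rx":0,"ry":0,"rz":0,"hand":0},{"x":0.03,"y":-0.04,"z":0,"rx":0,"ry":0,"rz":0,"hand":0},{"x":0.035,"y":-0.035,"z":0,"rx":0,"ry":0,"rz":0,"hand":0},{"x":0,"y":0,"z":0,"rx":0,"ry":0,"rz":0,"hand":0}]}}

```text
time: 1.75
tool_pos: [0.5824, 0.0542, 0.2041]
ee_rot: [-1.57, 0.001, 1.159]
wrist_force: [0.3, -1.4, -0.6]
width: 0.0006
```

```bash
cat > look.py <<'E'
import sys
from bench import robot, snapshot
from h import *
tag=sys.argv[1]
for n in sys.argv[2:]:
    s=snapshot(n);cv2.imwrite(f"pics/{n}{tag}.png",s["color"][:,:,::-1]);np.savez(f"{n}{tag}.npz",**s)
    P=cloud(s);X=P[...,0];Y=P[...,1];Z=P[...,2]
    roi=(abs(X-.54)<.12)&(abs(Y+.03)<.14)
    for lo,hi in((.066,.0875),(.0875,.1)):
        m=(roi&(Z>lo)&(Z<hi)).astype(np.uint8)
        k,l,st,c=cv2.connectedComponentsWithStats(m)
        for i in range(1,k):
            if st[i,4]>300:
                q=P[l==i];r=cv2.minAreaRect(q[:,:2].astype(np.float32)*1000)
                print(n,lo,st[i,4],np.round(r[0],1),np.round(r[1],1),round(r[2],2),'medz',np.median(q[:,2]).round(4))
o=robot.get_obs()
for k in('time','tool_pos','ee_rot','wrist_force','width'):print(k,np.round(o[k],4))
E
python3 look.py 2 wrist top scene
```

```text
wrist 0.066 21443 [540. -36.] [230.9 120.6] 66.69 medz 0.0748
wrist 0.0875 11865 [554.   -1.9] [84.5 97.3] 66.56 medz 0.0933
top 0.066 1592 [521.7 -84.6] [131.1 120.7] 67.14 medz 0.0755
top 0.066 342 [541.7  41.2] [83. 57.] 66.6 medz 0.076
top 0.0875 301 [545.3 -31. ] [28.8 98.1] 66.58 medz 0.0934
scene 0.066 2119 [541.2 -36.3] [235.3 121. ] 66.79 medz 0.0763
scene 0.0875 1206 [556.2  -1.6] [87.6 98.5] 66.1 medz 0.0945
time 1.9
tool_pos [0.5806 0.0575 0.2053]
ee_rot [-1.5698e+00 -2.0000e-04  1.1634e+00]
wrist_force [-0.2073  0.0181  0.02  ]
width 0.0007
```

View pics/wrist2.png

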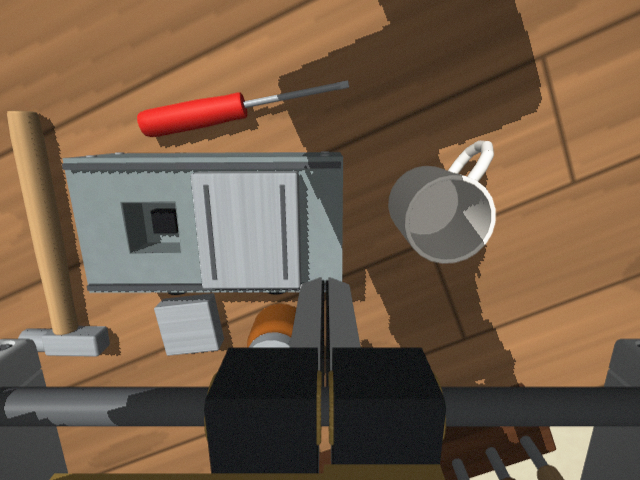

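View pics/scene2.png

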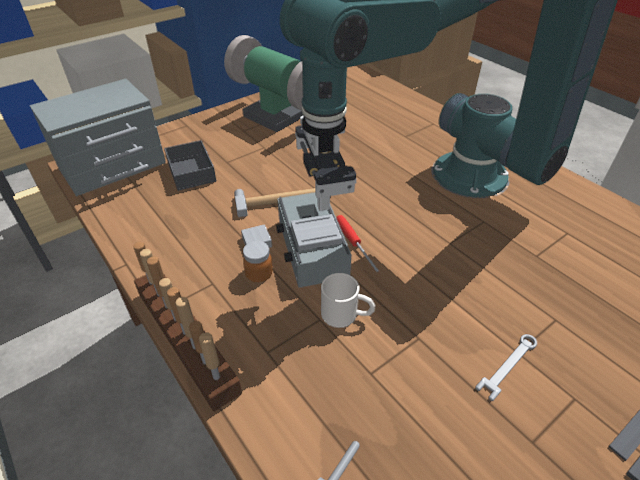

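The wrist view shows the cover at px (250,230), the square well with the stop button at (155,225), and the fingers over the box's +y end. The gap to the mug is clear. Going down.

{"name": "play_rows", "arguments": {"steps": [{"x":0,"y":0,"z":-0.03,"rx":0,"ry":0,"rz":0,"hand":0},{"x":0,"y":0,"z":-0.03,"rx":0,"ry":0,"rz":0,"hand":0},{"x":0,"y":0,"z":-0.03,"rx":0,"ry":0,"rz":0,"hand":0},{"x":0,"y":0,"z":-0.02,"rx":0,"ry":0,"rz":0,"hand":0},{"x":0,"y":0,"z":-0.012,"rx":0,"ry":0,"rz":0,"hand":0},{"x":0,"y":0,"z":0,"rx":0,"ry":0,"rz":0,"hand":0}]}}

```text
time: 2.65
tool_pos: [0.5802, 0.0577, 0.0831]
ee_rot: [-1.57, 0.0, 1.164]
wrist_force: [-0.5, -0.8, 0.0]
width: 0.0003
```

```bash
python3 look.py 3 wrist
```

```text
wrist 0.066 29353 [544.7 -21.1] [199.6 117.1] 66.64 medz 0.0749
wrist 0.0875 27618 [554.3  -2. ] [84.2 97.9] 66.7 medz 0.0933
wrist 0.0875 479 [572.3  61.8] [24.7  2.8] 66.78 medz 0.0944
time 2.7
tool_pos [0.581  0.0575 0.084 ]
ee_rot [-1.5712e+00 -4.0000e-04  1.1639e+00]
wrist_force [-0.8593 -0.0321  0.5463]
width 0.0003
```

View pics/wrist3.png

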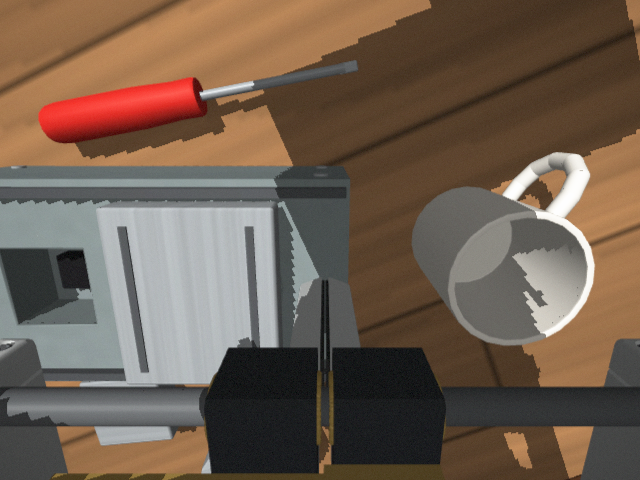

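The fingertips are just beside the cover's end face (px 280,290) and clear of the mug. Pushing along box -y.

{"name": "play_rows", "arguments": {"steps": [{"x":-0.004,"y":-0.0092,"z":0,"rx":0,"ry":0,"rz":0,"hand":0},{"x":-0.004,"y":-0.0092,"z":0,"rx":0,"ry":0,"rz":0,"hand":0},{"x":-0.004,"y":-0.0092,"z":0,"rx":0,"ry":0,"rz":0,"hand":0},{"x":-0.004,"y":-0.0092,"z":0,"rx":0,"ry":0,"rz":0,"hand":0}]}}

```text
time: 3.2
tool_pos: [0.5655, 0.0194, 0.0847]
ee_rot: [-1.573, -0.001, 1.163]
wrist_force: [0.5, 2.1, 3.9]
width: 0.0005
```

{"name": "play_rows", "arguments": {"steps": [{"x":-0.004,"y":-0.0092,"z":0,"rx":0,"ry":0,"rz":0,"hand":0},{"x":-0.004,"y":-0.0092,"z":0,"rx":0,"ry":0,"rz":0,"hand":0},{"x":-0.004,"y":-0.0092,"z":0,"rx":0,"ry":0,"rz":0,"hand":0},{"x":-0.004,"y":-0.0092,"z":0,"rx":0,"ry":0,"rz":0,"hand":0}]}}

```text
time: 3.7
tool_pos: [0.5496, -0.0175, 0.0845]
ee_rot: [-1.573, -0.001, 1.163]
wrist_force: [1.1, 1.3, 6.3]
width: 0.001
```

```bash
python3 look.py 4 wrist scene
```

```text
wrist 0.066 42890 [540.4 -35.7] [231.4 120.8] 66.55 medz 0.075
wrist 0.0875 26763 [531.8 -54.4] [107.9  98.1] 66.83 medz 0.0933
scene 0.066 2158 [541.2 -35.6] [236.5 121.2] 66.8 medz 0.0763
scene 0.0875 447 [555.9 -74.9] [94.7 44.5] 63.06 medz 0.0946
time 3.8
tool_pos [ 0.5491 -0.0183  0.0843]
ee_rot [-1.5725e+00  7.0000e-04  1.1618e+00]
wrist_force [ 0.3387 -0.0798  3.0198]
width 0.0005
```

View pics/wrist4.png

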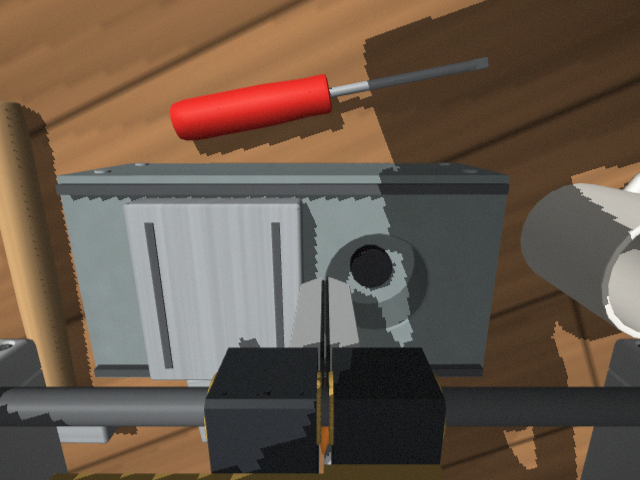

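The cover moves and the round well with its black button (px 372,265) is coming clear. About 16 mm is left, so I'll take smaller steps and watch the force.

{"name": "play_rows", "arguments": {"steps": [{"x":-0.0016,"y":-0.0037,"z":0,"rx":0,"ry":0,"rz":0,"hand":0},{"x":-0.0016,"y":-0.0037,"z":0,"rx":0,"ry":0,"rz":0,"hand":0},{"x":-0.0016,"y":-0.0037,"z":0,"rx":0,"ry":0,"rz":0,"hand":0}]}}

```text
time: 4.18
tool_pos: [0.5448, -0.0281, 0.0841]
ee_rot: [-1.572, -0.001, 1.163]
wrist_force: [1.7, 0.6, 6.1]
width: 0.0008
```

{"name": "play_rows", "arguments": {"steps": [{"x":-0.0006,"y":-0.0014,"z":0,"rx":0,"ry":0,"rz":0,"hand":0},{"x":0,"y":0,"z":0,"rx":0,"ry":0,"rz":0,"hand":0}]}}

```text
time: 4.42
tool_pos: [0.544, -0.0297, 0.084]
ee_rot: [-1.572, -0.0, 1.163]
wrist_force: [0.6, 1.0, 0.5]
width: 0.0004
```

{"name": "play_rows", "arguments": {"steps": [{"x":-0.0006,"y":-0.0014,"z":0,"rx":0,"ry":0,"rz":0,"hand":0},{"x":0,"y":0,"z":0,"rx":0,"ry":0,"rz":0,"hand":0}]}}

```text
time: 4.68
tool_pos: [0.5422, -0.0307, 0.0825]
ee_rot: [-1.569, 0.001, 1.163]
wrist_force: [1.8, 0.1, 0.7]
width: 0.0004
```

{"name": "play_rows", "arguments": {"steps": [{"x":-0.0006,"y":-0.0014,"z":0,"rx":0,"ry":0,"rz":0,"hand":0},{"x":0,"y":0,"z":0,"rx":0,"ry":0,"rz":0,"hand":0}]}}

```text
time: 4.92
tool_pos: [0.5417, -0.032, 0.0826]
ee_rot: [-1.569, 0.001, 1.163]
wrist_force: [0.5, 0.4, -1.2]
width: 0.0002
```

```bash
python3 look.py 5 wrist; python3 look.py 5b top
```

```text
wrist 0.066 42019 [540.5 -35.7] [231.6 120.9] 66.65 medz 0.075
wrist 0.0875 26944 [525.4 -69.8] [108.7  98.5] 66.73 medz 0.0933
time 4.975
tool_pos [ 0.5417 -0.032   0.0827]
ee_rot [-1.5689e+00  6.0000e-04  1.1629e+00]
wrist_force [ 0.4588  1.061  -0.855 ]
width 0.0003
top 0.066 381 [576.3  42.3] [ 53.1 120.7] 67.27 medz 0.0753
top 0.066 356 [ 503.4 -127.5] [ 37.9 120.4] 67.17 medz 0.0755
top 0.066 355 [498.9 -36.5] [113.4  40.3] 66.63 medz 0.0761
time 5.025
tool_pos [ 0.5418 -0.032   0.0829]
ee_rot [-1.5692e+00  6.0000e-04  1.1630e+00]
wrist_force [ 1.3043 -0.2237 -0.1845]
width 0.0005
```

{"name": "play_rows", "arguments": {"steps": [{"x":-0.0006,"y":-0.0014,"z":0,"rx":0,"ry":0,"rz":0,"hand":0},{"x":0,"y":0,"z":0,"rx":0,"ry":0,"rz":0,"hand":0}]}}

```text
time: 5.28
tool_pos: [0.5416, -0.0326, 0.0831]
ee_rot: [-1.57, -0.001, 1.163]
wrist_force: [0.4, 3.5, -2.1]
width: 0.0006
```

{"name": "play_rows", "arguments": {"steps": [{"x":-0.0004,"y":-0.0009,"z":0,"rx":0,"ry":0,"rz":0,"hand":0},{"x":0,"y":0,"z":0,"rx":0,"ry":0,"rz":0,"hand":0}]}}

```text
time: 5.52
tool_pos: [0.5416, -0.0327, 0.0832]
ee_rot: [-1.57, -0.003, 1.164]
wrist_force: [2.5, 5.7, -1.6]
width: 0.0005
```

The tip has stalled and the force rises to 6 N, so the cover is on its stop. I'll back off, lift and move to the well.

{"name": "play_rows", "arguments": {"steps": [{"x":0.004,"y":0.0092,"z":0,"rx":0,"ry":0,"rz":0,"hand":0},{"x":0.004,"y":0.0092,"z":0.02,"rx":0,"ry":0,"rz":0,"hand":0},{"x":0.006,"y":0.0138,"z":0.03,"rx":0,"ry":0,"rz":0,"hand":0},{"x":0.005,"y":0.0115,"z":0.03,"rx":0,"ry":0,"rz":0,"hand":0},{"x":0,"y":0,"z":0,"rx":0,"ry":0,"rz":0,"hand":0},{"x":0,"y":0,"z":0,"rx":0,"ry":0,"rz":0,"hand":0}]}}

```text
time: 6.28
tool_pos: [0.5599, 0.0089, 0.1624]
ee_rot: [-1.57, 0.001, 1.163]
wrist_force: [-0.1, -0.3, 0.6]
width: 0.0004
```

```bash
python3 look.py 6 wrist; python3 look.py 6 scene
```

```text
wrist 0.066 25016 [540.  -35.8] [230.9 120.2] 66.64 medz 0.0749
wrist 0.0875 15663 [520.3 -81.6] [84.8 98.3] 66.69 medz 0.0932
time 6.325
tool_pos [0.5595 0.0088 0.1617]
ee_rot [-1.5683  0.0017  1.1625]
wrist_force [ 0.1531  0.5605 -0.3158]
width 0.0006
scene 0.066 2393 [541.2 -35.4] [234.1 121.2] 66.66 medz 0.0763
scene 0.0875 814 [521.8 -81.5] [87.8 98.1] 65.95 medz 0.0945
time 6.375
tool_pos [0.5593 0.0088 0.1615]
ee_rot [-1.5678  0.0016  1.1623]
wrist_force [ 0.5546 -0.1268 -0.6144]
width 0.0008
```

View pics/wrist6.png

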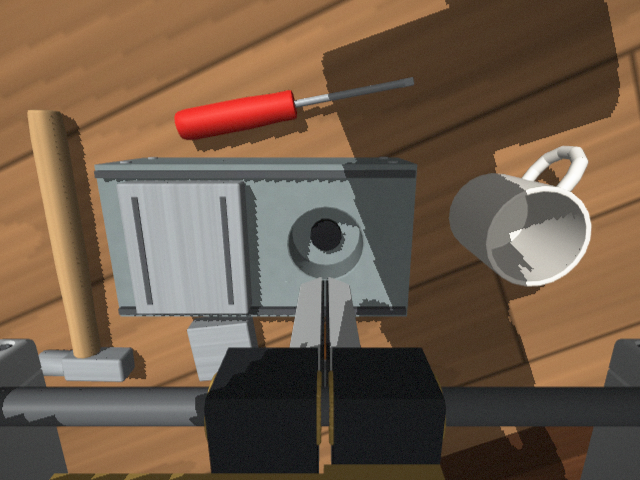

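The cover is now centred 49.9 mm from the box centre, so it is fully across, and the box has not moved. The button is visible at px (326,235). I'll cast a ray through it.

Run:
```python
from h import *
s=dict(np.load("wrist6.npz"));c=s["color"].max(-1)
m=np.zeros_like(c);m[205:265,290:362]=(c[205:265,290:362]<60)
k,l,st,ce=cv2.connectedComponentsWithStats(m)
i=1+np.argmax(st[1:,4]);print(st[i],ce[i])
f=240/np.tan(np.radians(float(s["fov_y"]))/2);u,v=ce[i]
T=s["T"];d=T[:3,:3]@[(u-s["cx"])/f,(v-s["cy"])/f,1];t=(.051-T[2,3])/d[2];print(T[:3,3]+t*d)
P=cloud(s);print(np.nanmedian(P[l==i],0))
```

```text
[310 218  32  33 803] [325.55417186 234.09589041]
[0.55869715 0.01104717 0.051     ]
[0.55881296 0.01102607 0.05065094]
```

{"name": "play_rows", "arguments": {"steps": [{"x":-0.0003,"y":0.0012,"z":-0.03,"rx":0,"ry":0,"rz":0,"hand":0},{"x":0,"y":0,"z":-0.03,"rx":0,"ry":0,"rz":0,"hand":0},{"x":0,"y":0,"z":-0.025,"rx":0,"ry":0,"rz":0,"hand":0},{"x":0,"y":0,"z":-0.017,"rx":0,"ry":0,"rz":0,"hand":0},{"x":0,"y":0,"z":0,"rx":0,"ry":0,"rz":0,"hand":0}]}}

```text
time: 7.0
tool_pos: [0.5585, 0.0104, 0.0592]
ee_rot: [-1.566, 0.002, 1.163]
wrist_force: [0.6, 0.1, -0.2]
width: 0.0006
```

{"name": "play_rows", "arguments": {"steps": [{"x":0,"y":0,"z":-0.005,"rx":0,"ry":0,"rz":0,"hand":0},{"x":0,"y":0,"z":-0.004,"rx":0,"ry":0,"rz":0,"hand":0},{"x":0,"y":0,"z":0,"rx":0,"ry":0,"rz":0,"hand":0}]}}

```text
time: 7.38
tool_pos: [0.5603, 0.0106, 0.0528]
ee_rot: [-1.571, -0.0, 1.163]
wrist_force: [0.2, 0.2, -0.0]
width: 0.0004
```

{"name": "play_rows", "arguments": {"steps": [{"x":0,"y":0,"z":-0.003,"rx":0,"ry":0,"rz":0,"hand":0},{"x":0,"y":0,"z":0,"rx":0,"ry":0,"rz":0,"hand":0},{"x":0,"y":0,"z":0,"rx":0,"ry":0,"rz":0,"hand":0}]}}

```text
time: 7.75
tool_pos: [0.5607, 0.0106, 0.0502]
ee_rot: [-1.572, -0.001, 1.163]
wrist_force: [-0.5, 0.5, 1.7]
width: 0.0002
```

{"name": "play_rows", "arguments": {"steps": [{"x":0,"y":0,"z":-0.003,"rx":0,"ry":0,"rz":0,"hand":0},{"x":0,"y":0,"z":0,"rx":0,"ry":0,"rz":0,"hand":0}]}}

```text
time: 8.0
tool_pos: [0.5607, 0.0106, 0.0469]
ee_rot: [-1.572, -0.001, 1.163]
wrist_force: [1.9, 0.5, 3.4]
width: 0.0004
```

{"name": "play_rows", "arguments": {"steps": [{"x":0,"y":0,"z":-0.002,"rx":0,"ry":0,"rz":0,"hand":0},{"x":0,"y":0,"z":0,"rx":0,"ry":0,"rz":0,"hand":0}]}}

```text
time: 8.25
tool_pos: [0.5607, 0.0106, 0.0453]
ee_rot: [-1.572, -0.001, 1.163]
wrist_force: [0.3, -0.3, 6.3]
width: 0.0004
```

{"name": "play_rows", "arguments": {"steps": [{"x":0,"y":0,"z":-0.001,"rx":0,"ry":0,"rz":0,"hand":0},{"x":0,"y":0,"z":0,"rx":0,"ry":0,"rz":0,"hand":0}]}}

```text
time: 8.5
tool_pos: [0.5608, 0.0106, 0.0452]
ee_rot: [-1.573, -0.001, 1.163]
wrist_force: [-0.4, 1.4, 10.2]
width: 0.0006
```

The tip stalls at z 0.045 with 10 N on it, so the button is fully down. I'll lift out straight up and check that it springs back.

{"name": "play_rows", "arguments": {"steps": [{"x":0,"y":0,"z":-0.0003,"rx":0,"ry":0,"rz":0,"hand":0},{"x":0,"y":0,"z":0.01,"rx":0,"ry":0,"rz":0,"hand":0},{"x":0,"y":0,"z":0.03,"rx":0,"ry":0,"rz":0,"hand":0},{"x":0,"y":0,"z":0.04,"rx":0,"ry":0,"rz":0,"hand":0},{"x":0,"y":0,"z":0.04,"rx":0,"ry":0,"rz":0,"hand":0},{"x":0,"y":0,"z":0,"rx":0,"ry":0,"rz":0,"hand":0}]}}

```text
time: 9.25
tool_pos: [0.5616, 0.0105, 0.1665]
ee_rot: [-1.576, -0.002, 1.163]
wrist_force: [0.1, 0.0, 0.1]
width: -0.0001
```

```bash
python3 look.py 7 wrist
python3 - <<'E'
from h import *
for t in "67":
    s=dict(np.load(f"wrist{t}.npz"));P=cloud(s)
    d=np.hypot(P[...,0]-.5588,P[...,1]-.0105)
    print(t,np.nanmedian(P[(d<.009)&(P[...,2]<.07)],0))
E
```

```text
wrist 0.066 24608 [540.2 -35.8] [230.9 120.6] 66.6 medz 0.0749
wrist 0.0875 15338 [520.4 -81.3] [84.4 98.3] 66.52 medz 0.0932
time 9.3
tool_pos [0.5603 0.0106 0.1638]
ee_rot [-1.5718e+00 -3.0000e-04  1.1630e+00]
wrist_force [-0.1311 -0.3705 -1.1221]
width 0.0002
6 [0.5587096  0.01061985 0.05075085]
7 [0.55860181 0.01058859 0.05078698]
```

The button is back at its original height (z 0.051). Now over the cover to its other end.

{"name": "play_rows", "arguments": {"steps": [{"x":-0.0128,"y":-0.03,"z":0,"rx":0,"ry":0,"rz":0,"hand":0},{"x":-0.0128,"y":-0.03,"z":0,"rx":0,"ry":0,"rz":0,"hand":0},{"x":-0.0128,"y":-0.03,"z":0,"rx":0,"ry":0,"rz":0,"hand":0},{"x":-0.0128,"y":-0.03,"z":0,"rx":0,"ry":0,"rz":0,"hand":0},{"x":-0.0138,"y":-0.032,"z":0,"rx":0,"ry":0,"rz":0,"hand":0},{"x":0,"y":0,"z":-0.025,"rx":0,"ry":0,"rz":0,"hand":0},{"x":0,"y":0,"z":0,"rx":0,"ry":0,"rz":0,"hand":0}]}}

```text
time: 10.18
tool_pos: [0.4921, -0.1406, 0.1335]
ee_rot: [-1.561, 0.0, 1.162]
wrist_force: [-0.3, -0.5, 0.5]
width: 0.0005
```

```bash
python3 look.py 8 wrist; python3 look.py 8 scene
```

```text
wrist 0.066 27728 [540.4 -36.1] [229.4 121.1] 66.71 medz 0.0751
wrist 0.0875 19090 [520.2 -81.6] [84.1 98. ] 66.7 medz 0.0934
time 10.225
tool_pos [ 0.4932 -0.1407  0.1352]
ee_rot [-1.5642 -0.      1.1628]
wrist_force [-0.072  -0.5325 -0.6579]
width 0.0009
scene 0.066 2401 [541.3 -35.1] [234.9 121.1] 66.83 medz 0.0763
scene 0.0875 1030 [521.8 -81.2] [88.2 97.8] 67.18 medz 0.0944
time 10.275
tool_pos [ 0.4942 -0.1408  0.1366]
ee_rot [-1.5671e+00 -1.0000e-04  1.1633e+00]
wrist_force [-0.3597 -0.4698 -0.1781]
width 0.0003
```

View pics/wrist8.png

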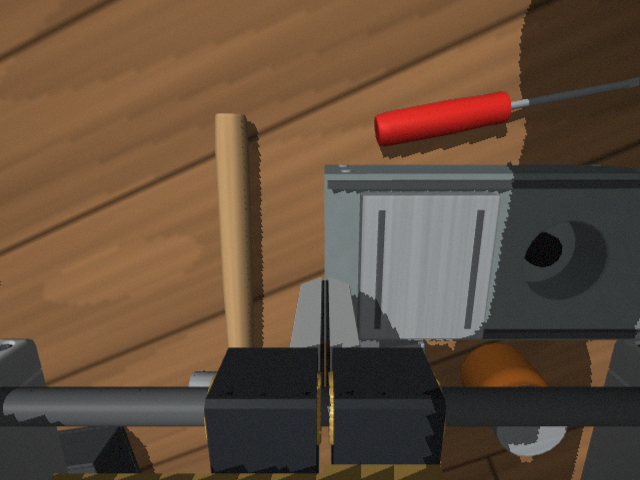

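View pics/scene8.png

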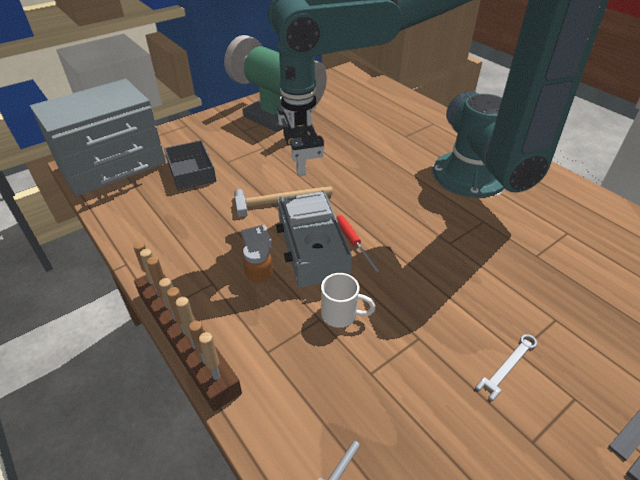

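In the wrist view the fingers are in line with the cover, just past its outer end (px 360,270). The hammer handle at (230,230) is well below them. Going down.

{"name": "play_rows", "arguments": {"steps": [{"x":0,"y":0,"z":-0.02,"rx":0,"ry":0,"rz":0,"hand":0},{"x":0,"y":0,"z":-0.02,"rx":0,"ry":0,"rz":0,"hand":0},{"x":0,"y":0,"z":-0.013,"rx":0,"ry":0,"rz":0,"hand":0},{"x":0,"y":0,"z":0,"rx":0,"ry":0,"rz":0,"hand":0},{"x":0,"y":0,"z":0,"rx":0,"ry":0,"rz":0,"hand":0}]}}

```text
time: 10.9
tool_pos: [0.4958, -0.1415, 0.0861]
ee_rot: [-1.572, -0.0, 1.163]
wrist_force: [0.4, -0.6, 0.1]
width: 0.0002
```

{"name": "play_rows", "arguments": {"steps": [{"x":0,"y":0,"z":-0.0025,"rx":0,"ry":0,"rz":0,"hand":0},{"x":0.003,"y":0.0069,"z":0,"rx":0,"ry":0,"rz":0,"hand":0},{"x":0.004,"y":0.0092,"z":0,"rx":0,"ry":0,"rz":0,"hand":0},{"x":0.004,"y":0.0092,"z":0,"rx":0,"ry":0,"rz":0,"hand":0},{"x":0.004,"y":0.0092,"z":0,"rx":0,"ry":0,"rz":0,"hand":0}]}}

```text
time: 11.52
tool_pos: [0.5105, -0.1063, 0.083]
ee_rot: [-1.571, 0.0, 1.163]
wrist_force: [-0.7, -1.4, 1.0]
width: 0.0003
```

{"name": "play_rows", "arguments": {"steps": [{"x":0.004,"y":0.0092,"z":0,"rx":0,"ry":0,"rz":0,"hand":0},{"x":0.004,"y":0.0092,"z":0,"rx":0,"ry":0,"rz":0,"hand":0},{"x":0.004,"y":0.0092,"z":0,"rx":0,"ry":0,"rz":0,"hand":0},{"x":0.004,"y":0.0092,"z":0,"rx":0,"ry":0,"rz":0,"hand":0},{"x":0.004,"y":0.0092,"z":0,"rx":0,"ry":0,"rz":0,"hand":0}]}}

```text
time: 12.15
tool_pos: [0.5304, -0.0603, 0.0827]
ee_rot: [-1.571, -0.0, 1.163]
wrist_force: [-1.2, -2.1, 1.5]
width: 0.0005
```

```bash
python3 look.py 9 wrist; python3 look.py 9 scene
```

```text
wrist 0.066 44441 [538.7 -34.8] [231.4 116.9] 66.62 medz 0.075
wrist 0.0875 27152 [546.7 -20.7] [108.7  98.5] 66.61 medz 0.0934
time 12.2
tool_pos [ 0.5309 -0.0591  0.0827]
ee_rot [-1.5709e+00 -1.5000e-03  1.1639e+00]
wrist_force [-0.2828 -0.0145  0.5079]
width 0.0001
scene 0.066 2001 [540.9 -36.6] [236.2 121.3] 66.95 medz 0.0764
scene 0.0875 1227 [549.6 -16.6] [105.9  98.1] 66.51 medz 0.0945
time 12.25
tool_pos [ 0.5306 -0.0595  0.0825]
ee_rot [-1.5705e+00 -1.4000e-03  1.1642e+00]
wrist_force [ 0.3428 -0.1153 -0.9569]
width 0.0003
```

View pics/wrist9.png

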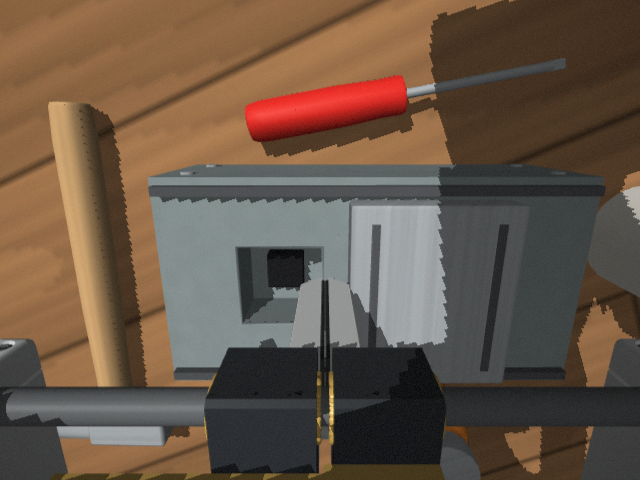

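The cover slides back cleanly, with about 20 mm to go.

{"name": "play_rows", "arguments": {"steps": [{"x":0.0016,"y":0.0037,"z":0,"rx":0,"ry":0,"rz":0,"hand":0},{"x":0.0016,"y":0.0037,"z":0,"rx":0,"ry":0,"rz":0,"hand":0},{"x":0.0016,"y":0.0037,"z":0,"rx":0,"ry":0,"rz":0,"hand":0},{"x":0.0012,"y":0.0028,"z":0,"rx":0,"ry":0,"rz":0,"hand":0},{"x":0,"y":0,"z":0,"rx":0,"ry":0,"rz":0,"hand":0}]}}

```text
time: 12.88
tool_pos: [0.5362, -0.0465, 0.0825]
ee_rot: [-1.57, -0.001, 1.163]
wrist_force: [-0.2, 0.1, -0.1]
width: 0.0004
```

{"name": "play_rows", "arguments": {"steps": [{"x":0.0006,"y":0.0014,"z":0,"rx":0,"ry":0,"rz":0,"hand":0},{"x":0,"y":0,"z":0,"rx":0,"ry":0,"rz":0,"hand":0}]}}

```text
time: 13.12
tool_pos: [0.5367, -0.0455, 0.0826]
ee_rot: [-1.571, -0.0, 1.163]
wrist_force: [-0.8, -0.6, -1.1]
width: 0.0003
```

{"name": "play_rows", "arguments": {"steps": [{"x":0.0006,"y":0.0014,"z":0,"rx":0,"ry":0,"rz":0,"hand":0},{"x":0,"y":0,"z":0,"rx":0,"ry":0,"rz":0,"hand":0}]}}

```text
time: 13.38
tool_pos: [0.5373, -0.0441, 0.0826]
ee_rot: [-1.571, -0.0, 1.163]
wrist_force: [-0.9, -0.9, -1.0]
width: 0.0007
```

{"name": "play_rows", "arguments": {"steps": [{"x":0.0006,"y":0.0014,"z":0,"rx":0,"ry":0,"rz":0,"hand":0},{"x":0,"y":0,"z":0,"rx":0,"ry":0,"rz":0,"hand":0}]}}

```text
time: 13.62
tool_pos: [0.538, -0.0426, 0.0826]
ee_rot: [-1.571, -0.0, 1.163]
wrist_force: [-1.0, -1.7, -1.0]
width: 0.0003
```

{"name": "play_rows", "arguments": {"steps": [{"x":0.0006,"y":0.0014,"z":0,"rx":0,"ry":0,"rz":0,"hand":0},{"x":0,"y":0,"z":0,"rx":0,"ry":0,"rz":0,"hand":0}]}}

```text
time: 13.88
tool_pos: [0.5386, -0.0412, 0.0827]
ee_rot: [-1.571, -0.0, 1.163]
wrist_force: [-1.7, -1.1, -0.8]
width: 0.0004
```

{"name": "play_rows", "arguments": {"steps": [{"x":0.0004,"y":0.0009,"z":0,"rx":0,"ry":0,"rz":0,"hand":0},{"x":0,"y":0,"z":0,"rx":0,"ry":0,"rz":0,"hand":0}]}}

```text
time: 14.12
tool_pos: [0.5389, -0.0406, 0.0827]
ee_rot: [-1.571, 0.0, 1.163]
wrist_force: [-1.9, -1.2, -0.9]
width: 0.0003
```

{"name": "play_rows", "arguments": {"steps": [{"x":0.0004,"y":0.0009,"z":0,"rx":0,"ry":0,"rz":0,"hand":0},{"x":0,"y":0,"z":0,"rx":0,"ry":0,"rz":0,"hand":0}]}}

```text
time: 14.38
tool_pos: [0.539, -0.0406, 0.0827]
ee_rot: [-1.571, 0.002, 1.163]
wrist_force: [-2.3, -4.1, 0.2]
width: 0.0002
```

{"name": "play_rows", "arguments": {"steps": [{"x":0.0004,"y":0.0009,"z":0,"rx":0,"ry":0,"rz":0,"hand":0},{"x":0,"y":0,"z":0,"rx":0,"ry":0,"rz":0,"hand":0}]}}

```text
time: 14.62
tool_pos: [0.539, -0.0405, 0.0827]
ee_rot: [-1.57, 0.004, 1.162]
wrist_force: [-3.8, -6.5, 0.7]
width: 0.0004
```

The cover is on its home stop: the tip has stalled and the force is about 7.5 N. I'll back off, lift and check.

{"name": "play_rows", "arguments": {"steps": [{"x":-0.004,"y":-0.0092,"z":0,"rx":0,"ry":0,"rz":0,"hand":0},{"x":-0.004,"y":-0.0092,"z":0.01,"rx":0,"ry":0,"rz":0,"hand":0},{"x":0,"y":0,"z":0.03,"rx":0,"ry":0,"rz":0,"hand":0},{"x":0,"y":0,"z":0.04,"rx":0,"ry":0,"rz":0,"hand":0},{"x":0,"y":0,"z":0.04,"rx":0,"ry":0,"rz":0,"hand":0},{"x":0,"y":0,"z":0,"rx":0,"ry":0,"rz":0,"hand":0},{"x":0,"y":0,"z":0,"rx":0,"ry":0,"rz":0,"hand":0},{"x":0,"y":0,"z":0,"rx":0,"ry":0,"rz":0,"hand":0}]}}

```text
time: 15.62
tool_pos: [0.5309, -0.0569, 0.2008]
ee_rot: [-1.568, 0.0, 1.163]
wrist_force: [-0.7, 0.1, 0.2]
width: 0.0004
```

```bash
python3 look.py 10 wrist; python3 look.py 10 scene
python3 - <<'E'
from h import *
a=cv2.imread("pics/scene0.png");b=cv2.imread("pics/scene10.png")
cv2.imwrite("pics/cmp.png",np.hstack([a[160:400,180:560],b[160:400,180:560]]))
E
```

```text
wrist 0.066 21348 [540.4 -35.5] [230.9 120.8] 66.67 medz 0.0749
wrist 0.0875 12001 [559.7  10.2] [84.  97.9] 66.7 medz 0.0934
time 15.675
tool_pos [ 0.5309 -0.0569  0.2008]
ee_rot [-1.5675e+00  3.0000e-04  1.1630e+00]
wrist_force [0.2711 0.2627 0.2952]
width 0.0005
scene 0.066 2313 [541.  -36.5] [236.3 121.1] 66.9 medz 0.0764
scene 0.0875 1248 [560.7   9.3] [88.6 98.7] 66.57 medz 0.0944
time 15.725
tool_pos [ 0.531  -0.0569  0.201 ]
ee_rot [-1.5678e+00  3.0000e-04  1.1630e+00]
wrist_force [-0.1238 -0.1644  1.0274]
width 0.0005
```

View pics/wrist10.png

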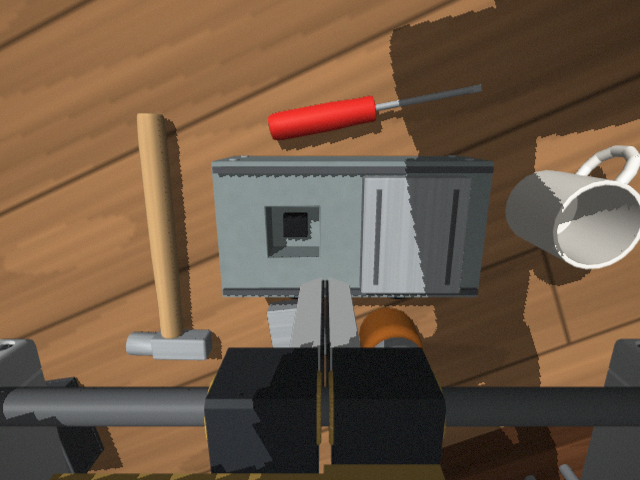

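View pics/cmp.png

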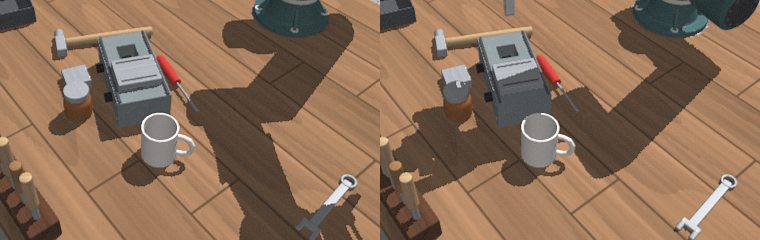

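The cover is at +49.6 mm (home, over the round well). Comparing the before and after views, the box and the other things are where they were, and the fingers are about 0.1 m clear.

```bash
python3 -c "
from bench import workorder;print(workorder.close_job())"
```

```text
the job is handed in; nothing more can be done
None
```

The reset is done and the job is handed in, at about 15.7 s of the 48 s allowed. I used closed fingertips throughout.

- **Opening the cover:** I pushed it across until it stalled on its stop at about 6 N. The camera then put it 49.9 mm from the box centre, over the square well. It started about 14 mm off its home position, not fully home.
- **Pressing reset:** I went down into the round well until the tip stalled at z = 45 mm with about 10 N on it; fully down needs 4.5 N. After I lifted out, the button was back at 50.8 mm, the height it had before.
- **Closing the cover:** I pushed it back until it stalled on its home stop at about 7.5 N. The camera puts it 49.6 mm from the box centre, against a nominal 50.

**Last checks:** The box's measured position and angle stayed within camera noise. By eye, the other things on the bench had not moved between the first and last scene pictures. The stop button was never touched, and the tool ended about 0.1 m clear of everything.

**Failed or disagreed:** My first two move calls were refused because rows lacked some of the required keys; nothing moved. The cameras disagreed by 2–3 mm on the box position, about what the calibration allows.

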